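Index a rebuild fixture to its next hole

ROBOT

A 6-joint arm with a two-finger parallel gripper is mounted at the origin on the work surface. World frame = base frame: x ahead of the robot, y to its left, z up, the work surface at z = 0. Lengths are in m, angles in rad, forces in N, time in s.
With the tool pointing down it reaches from about 0.35 to 0.975 m from the base axis. Payload 4.9 kg.
Tool frame: the origin (TCP) lies midway between the tips of the shut fingers; the grasp point (between the pads) lies ctrl.tcp_to_grasp behind it (ctrl.tcp_to_grasp is the distance from the TCP to the grasp point, in m); z points along the fingers, y is the direction in which the jaws open and shut (so a half turn about z gives the same grasp; the last joint's range is limited). The gripper opens to 85 mm and grips with 20 to 120 N. Pads are 22 mm wide; open, the fingers measure 114 mm over their backs; the gripper's body (76 mm by 85 mm) begins 54 mm behind the grasp point. The pads swing forward as they close: fully open they stand 13 mm farther back than shut.
Start: joints at [1.216, 0.053, 1.613, -0, 1.476, -0.119], TCP at [0.146, 0.608, 0.231] pointing down, gripper open.
Joint ranges: [-3.01, 3.01], [-1.01, 2.22], [0.06, 2.58], [-1.02, 4.17], [0.09, 2.62], [-3.14, 3.14]. Speed limits (rad/s): [2.57, 2.57, 3.14, 3.14, 3.14, 3.14].

INTERFACE

Orientations are given as a rotation vector (axis times angle).
In Python, from station import ctrl, get_image, calibration, finish_job, models gives the robot as it stands.
- The arm moves only by the shell command python3 -m creep 'ROWS' [FORCE]. ROWS is JSON, a list of rows, each a list of 7 numbers: the opening, from 0 (shut) to 1 (fully open), then the shift along the tool's x, y, z in m, then the turn, a rotation vector about the tool's x, y, z in degrees. A call has 1 to 20 rows; each row shifts and turns the commanded pose from where the row before left it, along the tool's axes as they then stand; what a row does not reach is not made up. A row lasts 1/10 s, in which the tool goes at most 50 mm and 8.59 degrees, less where a joint would pass 70% of its speed; a pose out of reach is approached as far as the arm can. A call with a gripper value outside its range is refused whole. The fingers move at their own pace and stop on an object; FORCE is the grip in N (left out, the last holds). Time passes only in rows, so rows that do not move let the fingers close. It gives the time, the measured TCP pose, the force and the opening at its end, in the units of the state.
- ctrl.get_obs(): the state, without advancing time (a new reading comes with each control period).
- get_image(name): name is "scene" or "top" or "wrist"; returns the picture (384x512x3 uint8, red, green, blue); there is no depth.
- calibration(name): a dict with "mtx" (3x3 intrinsics, pixels), "R" (3x3) and "t" (3): a world point X has camera coordinates R X + t. Camera axes: x right, y down, z forward; pixel columns grow to the right and rows downward; lengths in m; the calibration is good to about 2 mm. The wrist camera is an equidistant fisheye: a pixel r from the principal point sees the ray r / f radians off the axis. A picture is of the moment at which its call begins: read the wrist's pose just before it. calibration takes no time and is no camera call; for the wrist camera it gives the pose at the moment of the call.
- finish_job(): hands the job in, once; it reports no verdict.
Trained networks look in the newest picture that a camera, given by its name, has taken for a name from the list of things; names that differ only in an ending like _2 or _b are one class to them, and where a whole thing is asked for, a point or a joint stands for the part that bears it (a point fixed in the world has none). Each returns a list of dicts, best first, with "conf" (0 to 1); they miss things now and then, are a little off and sometimes report something else, mostly with a low value. They report only what shows in the picture. A call takes as long as a camera call. They do not tell look-alikes from the thing itself.
- models.search_frame(camera, name): "extent" ([left, top, right, bottom] in pixels, round what is visible of it).
The state is a dict: "t": time; "q": joint angles; "dq": joint speeds; "effort": joint torques, N m; "tool_pos": TCP position; "tool_rot": TCP orientation; "contact_force": force on the tool from outside, world axes, zero at the start; "wrist_torque": the same for the moment, N m; "opening": finger opening in m.
Only numpy, scipy, OpenCV 4.12 (cv2) and the standard library are available. Lean on these libraries where they do the work, as an engineer would, in place of code of your own. Each camera call takes 0.05 s, during which the arm holds its last target. There are 200 camera calls.

TASK

Index the turntable one hole clockwise (seen from above): with the fingertips press the red plunger cap down, keep it down while you push it round, and let it spring fully up, locked in the very next hole, without going past it or turning the other way. The valve housing rides round upright in its nest and is not to be touched, and everything else on the bench stays where it is. Finish with the robot clear of everything.

Things in the scene. Friction and masses are not known exactly. Their poses are not given: they have to be found in the camera images.
- fixture: The fixed blue round base of the indexing fixture, 290 mm across, 40 mm high, bolted to the bench; its origin is on the bench on the turntable's upright axis. Its bright top ring (top at z = 40 mm) has a black annular slot with six black 18 mm holes on a 110 mm radius, 60 degrees apart. At the start the plunger sits in the hole on the fixture's own -x side; the next hole clockwise is the one at 60 degrees clockwise (from above) of that.
- turntable (a joint): Angle of the steel turntable (disc of 164 mm diameter, top 62 mm above the bench) about the vertical axis through the fixture's origin, rad; 0 at the start, grows clockwise seen from above. A hole lies at every 1.047 rad. It turns stiffly (about 0.1 N m of friction) and stays where it is left. While the plunger is up in a hole it is locked, with a play of about 0.027 rad each way.
- turntable_centre (a point): Centre of the turntable's top face, on its axis, 62 mm above the bench.
- plunger (a joint): How far the plunger is pressed down, m: 0 fully up (locked in a hole), 0.013 fully down. Spring: about 6 N to start it, 12 N fully down. Its locking collar leaves the hole at 0.007 m; between holes, let go, it rests up against the ring at about 0.007 m and it springs up to 0 by itself when it is carried to within about 3 mm of a hole's centre (0.027 rad).
- plunger_top (a point): Centre of the dished floor of the red plunger cap, 90 mm above the bench when up; it goes down and turns round with the plunger. The cap is a round red cup of 56 mm outer and 48 mm inner diameter, with a lip standing 7 mm above this floor in which closed fingertips find hold. It rides on a steel arm of the turntable, 110 mm from the axis; the top of the boss under it is 68 mm above the bench.
- housing: Aluminium valve housing, 56 mm across at the foot and 50 mm high, 0.3 kg, with brass port stubs; origin at the centre of its foot. It stands loose at the turntable's centre inside a round nest rim 9 mm high (about 2.5 mm play), its top 112 mm above the bench.
- fitting: Brass hose fitting standing on the bench beside the fixture, 28 mm across, 40 mm high; origin under its centre. Leave alone.
- pinion: Steel pinion shaft standing on its gear end beside the fixture, 41 mm across, 60 mm high; origin under its centre. Leave alone.
- socket: Steel wrench socket standing beside the fixture, 28 mm across, 36 mm high; origin under its centre. Leave alone.
- spray_can: Yellow spray can, 58 mm across, 130 mm high, origin under its centre. Leave alone.
- seal_jar: Clear jar of seals with black lid, 64 mm across, 85 mm high, origin under its centre. Leave alone.
- wrench: Steel wrench 190 mm long lying on the bench along its own x. Leave alone.
- bolt_tray: Blue open tray 110 x 150 x 35 mm, origin under its centre. Leave alone.
Things that resemble listed ones, but are neither listed nor needed, are in the scene too. Leave any blue or purple look-alike of the housing alone.

How it is judged:
By the outcome, as a careful person would: the job done as asked, in the order asked, and still so for the second after the job is handed in, with the robot touching nothing.
It also fails if it takes over 35 s, if anything falls off the work surface, if the arm or the gripper's body presses on something with over 40 N, if the wrist force passes 120 N, or if a joint passes its speed limit or range.

## Working session

There is one attempt and no reset: what is moved stays moved. The work goes in short steps, Python scripts to look and compute and a shell command to move; the robot and the scene stay as the last step left them, time stands still between calls to the robot, and variables do not carry over. Pictures are saved under pics/ and viewed, about 8 in all and at most 12, crops included, and the job is handed in when it is done.

```bash
ls; mkdir -p pics; python3 - <<'E'
from station import ctrl,get_image,calibration,models
import cv2,numpy as np
np.set_printoptions(precision=4,suppress=True)
for c in("scene","top"):
    im=get_image(c); cv2.imwrite(f"pics/{c}0.png",im[:,:,::-1])
    for n in("plunger","fixture","housing","turntable"):
        print(c,n,[(np.round(d["extent"]).tolist(),round(d["conf"],2)) for d in models.search_frame(c,n)[:3]])
    k=calibration(c);print(k["mtx"],k["R"],k["t"])
o=ctrl.get_obs();print(o)
print(ctrl.tcp_to_grasp)
E
```

```text
pics
scene plunger [([193.0, 183.0, 211.0, 196.0], 0.75), ([223.0, 184.0, 239.0, 202.0], 0.51)]
scene fixture [([184.0, 174.0, 279.0, 245.0], 0.86)]
scene housing [([223.0, 255.0, 239.0, 278.0], 0.63), ([202.0, 152.0, 214.0, 168.0], 0.63), ([225.0, 182.0, 239.0, 201.0], 0.52)]
scene turntable [([193.0, 185.0, 257.0, 221.0], 0.79)]
[[397.0766   0.     250.7557]
 [  0.     397.0766 186.4728]
 [  0.       0.       1.    ]] [[ 0.0115  0.9999  0.0122]
 [ 0.7374 -0.0003 -0.6755]
 [-0.6754  0.0167 -0.7373]] [-0.0149 -0.3436  1.7764]
top plunger [([303.0, 188.0, 320.0, 207.0], 0.74), ([274.0, 181.0, 289.0, 198.0], 0.67)]
top fixture [([236.0, 153.0, 326.0, 237.0], 0.91)]
top housing [([276.0, 183.0, 290.0, 198.0], 0.74), ([201.0, 200.0, 220.0, 214.0], 0.72), ([300.0, 249.0, 317.0, 270.0], 0.67)]
top turntable [([254.0, 171.0, 325.0, 215.0], 0.88), ([395.0, 234.0, 420.0, 282.0], 0.71)]
[[402.0295   0.     256.4742]
 [  0.     402.0295 192.005 ]
 [  0.       0.       1.    ]] [[-0.0083 -0.9998 -0.0164]
 [-0.9881  0.0108 -0.1538]
 [ 0.1539  0.0149 -0.988 ]] [0.0306 0.5751 1.3504]
{'t': 0.5, 'q': array([ 1.216 ,  0.0527,  1.613 , -0.    ,  1.476 , -0.119 ]), 'dq': array([ 0.0006,  0.001 , -0.0014, -0.0023,  0.0029,  0.0011]), 'effort': array([  0.0004, -39.3219, -37.0027,  -0.0001,   0.0013,   0.    ]), 'tool_pos': array([0.146 , 0.6077, 0.2313]), 'tool_rot': array([-0.3695, -3.1198,  0.0001]), 'contact_force': array([-0.1165,  0.1883, -0.3681]), 'wrist_torque': array([ 0.0517, -0.0494, -0.0048]), 'opening': 0.08536695447693517}
0.0187
```

```bash
python3 - <<'E'
import cv2
a=cv2.imread("pics/top0.png")[130:290,190:350];cv2.imwrite("pics/topc.png",cv2.resize(a,None,fx=3.6,fy=3.6,interpolation=2))
E
```

```text
(no output)
```

View pics/topc.png

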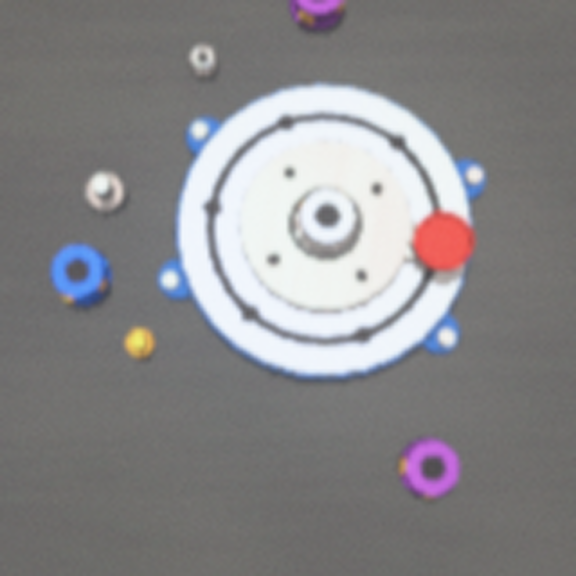

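View pics/scene0.png

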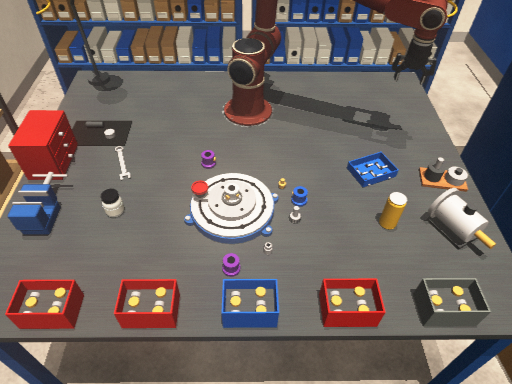

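Top view: the red cap is at crop (443,240), or image (313,197), on the fixture's -y side. The real aluminium housing is at the turntable centre (327,215), and the blue and purple ones are look-alikes. The next hole clockwise is at crop (363,335), towards the robot. Next I measure all of this.

```bash
cat > h.py <<'E'
import cv2,numpy as np
from station import ctrl,get_image,calibration
np.set_printoptions(precision=4,suppress=True)
def red(im,box):
    hsv=cv2.cvtColor(im,cv2.COLOR_RGB2HSV);h,s,v=cv2.split(hsv)
    m=(((h<8)|(h>172))&(s>130)&(v>90)).astype(np.uint8);k=np.zeros_like(m);l,t,r,b=box;k[t:b,l:r]=m[t:b,l:r]
    ys,xs=np.nonzero(k);return np.array([xs.mean(),ys.mean()]),len(xs),(xs.min(),ys.min(),xs.max(),ys.max())
def onplane(c,p,z):
    k=calibration(c);d=k["R"].T@np.linalg.solve(k["mtx"],[p[0],p[1],1.]);o=-k["R"].T@k["t"]
    return o+d*(z-o[2])/d[2]
def axis(c,im,box,r0=.110):  # slot ring centre: rectify plane z=.04 and fit
    pass
E
python3 - <<'E'
from h import *
from scipy.optimize import minimize
for c,box in(("top",(295,180,330,215)),("scene",(188,178,213,200))):
    im=cv2.imread(f"pics/{c}0.png")[:,:,::-1].copy()
    p,n,b=red(im,box);print(c,p,n,b,"cap z.095",onplane(c,p,.095))
    k=calibration(c);g=cv2.GaussianBlur(cv2.cvtColor(im,cv2.COLOR_RGB2GRAY),(3,3),0).astype(np.float32)
    def proj(X): q=X@k["R"].T+k["t"];q=q@k["mtx"].T;return (q[:,:2]/q[:,2:]).astype(np.float32)
    def samp(X): u=proj(X);return cv2.remap(g,u[:,:1],u[:,1:],cv2.INTER_LINEAR)[:,0]
    a=np.radians(np.arange(0,360,2))
    def cost(v,r=.11): return np.minimum(samp(np.c_[v[0]+r*np.cos(a),v[1]+r*np.sin(a),0*a+.04]),200).mean()
    c0=onplane(c,((281,191) if c=="top" else (231,207)),.04)[:2]
    G=[(cost((c0[0]+i,c0[1]+j)),c0[0]+i,c0[1]+j) for i in np.arange(-.025,.025,.001) for j in np.arange(-.025,.025,.001)]
    m=min(G);print("centre",m)
    # hole phase: widened dark at r .11+-.007
    ph=[]
    for d in np.arange(0,60,1.):
        s=0
        for h in range(6):
            t=np.radians(d+60*h)
            s+=sum(samp(np.array([[m[1]+r*np.cos(t),m[2]+r*np.sin(t),.04]]))[0] for r in(.102,.104,.116,.118))
        ph.append((round(float(s)),d))
    print(sorted(ph)[:5])
E
```

```text
top [312.6984 196.7672] 189 (np.int64(305), np.int64(189), np.int64(320), np.int64(204)) cap z.095 [ 0.5495 -0.1628  0.095 ]
centre (np.float32(148.7751), np.float64(0.5727205137961872), np.float64(-0.055276850348263046))
[(4039, np.float64(19.0)), (4068, np.float64(18.0)), (4116, np.float64(20.0)), (4200, np.float64(17.0)), (4273, np.float64(21.0))]
scene [199.2256 187.2359] 195 (np.int64(191), np.int64(180), np.int64(208), np.int64(194)) cap z.095 [ 0.5564 -0.165   0.095 ]
centre (np.float32(113.431595), np.float64(0.5726947673594583), np.float64(-0.057257672070098305))
[(3294, np.float64(19.0)), (3298, np.float64(18.0)), (3421, np.float64(20.0)), (3457, np.float64(17.0)), (3665, np.float64(21.0))]
```

```bash
python3 -m creep '[[0,-0.015,-0.017,0,0,0,0],[0,-0.0285,-0.0325,0,0,0,0],[0,-0.0285,-0.0325,0,0,0,0],[0,-0.0285,-0.0325,0,0,0,0],[0,-0.0285,-0.0325,0,0,0,0],[0,-0.0285,-0.0325,0,0,0,0],[0,-0.0285,-0.0325,0,0,0,0],[0,-0.0285,-0.0325,0,0,0,0],[0,-0.0285,-0.0325,0,0,0,0],[0,-0.0285,-0.0325,0,0,0,0],[0,-0.0285,-0.0325,0,0,0,0],[0,-0.0285,-0.0325,0,0,0,0],[0,-0.0285,-0.0325,0,0,0,0],[0,-0.0285,-0.0325,0,0,0,0],[0,-0.0285,-0.0325,0,0,0,0],[0,-0.0285,-0.0325,0,0,0,0],[0,-0.0285,-0.0325,0,0,0,0],[0,-0.0285,-0.0325,0,0,0,0],[0,-0.0285,-0.0325,0,0,0,0],[0,-0.015,-0.017,0,0,0,0]]' 40
python3 -m creep '[[0,0,0,0,0,0,0],[0,0,0,0,0,0,0]]'
python3 - <<'E'
from h import *
from scipy.spatial.transform import Rotation as R
o=ctrl.get_obs();T=R.from_rotvec(o["tool_rot"]).as_matrix()
print(o["t"],o["tool_pos"],o["q"],T,"to cap (tool)",T.T@(np.array([.551,-.164,.115])-o["tool_pos"]))
im=get_image("wrist");cv2.imwrite("pics/w1.png",im[:,:,::-1])
E
```

```text
t: 2.5
tool_pos: [0.5303, -0.124, 0.2313]
tool_rot: [0.374, 3.119, -0.001]
contact_force: [0.3, 0.1, 0.2]
opening: -0.0001
t: 2.7
tool_pos: [0.5292, -0.121, 0.2311]
tool_rot: [-0.371, -3.119, -0.001]
contact_force: [-0.9, 0.4, 0.4]
opening: -0.0
2.7 [ 0.5292 -0.121   0.2311] [-0.3621 -0.1436  1.8032  0.0004  1.4828 -1.6964] [[-0.9722  0.2343 -0.0006]
 [ 0.2343  0.9722  0.0006]
 [ 0.0008  0.0005 -1.    ]] to cap (tool) [-0.0314 -0.0367  0.1161]
```

View pics/w1.png

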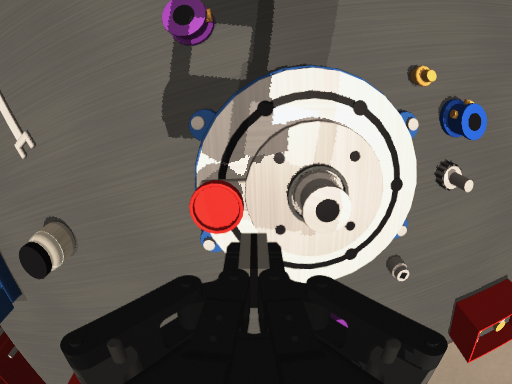

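Wrist view: cap at (217,205), housing in its nest at (325,205), and the next hole clockwise at (265,108). I refine the positions with this closer view.

```bash
cat >> h.py <<'E'
def wproj(X,k):
    q=np.atleast_2d(X)@k["R"].T+k["t"];r=np.hypot(q[:,0],q[:,1]);th=np.arctan2(r,q[:,2]);M=k["mtx"]
    return np.c_[M[0,2]+M[0,0]*th*q[:,0]/r,M[1,2]+M[1,1]*th*q[:,1]/r].astype(np.float32)
def wplane(p,z,k):
    M=k["mtx"];a=np.array([(p[0]-M[0,2])/M[0,0],(p[1]-M[1,2])/M[1,1]]);th=np.hypot(*a)
    d=k["R"].T@np.r_[a/th*np.sin(th),np.cos(th)];o=-k["R"].T@k["t"];return o+d*(z-o[2])/d[2]
E
python3 - <<'E'
from h import *
k=calibration("wrist");im=cv2.imread("pics/w1.png")[:,:,::-1].copy()
p,n,b=red(im,(180,170,255,245));print(p,n,b,wplane(p,.095,k),-k["R"].T@k["t"])
g=cv2.GaussianBlur(cv2.cvtColor(im,cv2.COLOR_RGB2GRAY),(3,3),0).astype(np.float32)
def samp(X): u=wproj(X,k);return cv2.remap(g,u[:,:1],u[:,1:],cv2.INTER_LINEAR)[:,0]
a=np.radians(np.arange(0,360,1.))
X=lambda v,r,a:np.c_[v[0]+r*np.cos(a),v[1]+r*np.sin(a),0*a+.04]
m=min((np.minimum(samp(X((i,j),.11,a)),150).mean(),i,j) for i in np.arange(.56,.585,.001) for j in np.arange(-.07,-.045,.001))
print(m)
ph=sorted((sum(float(samp(X(m[1:],r,np.radians(d+60*np.array([0,1,2,3,5])))).sum()) for r in(.103,.105,.115,.117)),d) for d in np.arange(0,60,.5))
print(ph[:4])
E
```

```text
[215.8783 207.3346] 2128 (np.int64(189), np.int64(183), np.int64(243), np.int64(233)) [ 0.5497 -0.1642  0.095 ] [ 0.4508 -0.1014  0.3736]
(np.float32(41.885155), np.float64(0.5720000000000001), np.float64(-0.055999999999999994))
[(814.7607421875, np.float64(19.0)), (820.1171875, np.float64(19.5)), (835.1591796875, np.float64(18.5)), (857.322265625, np.float64(18.0))]
```

```bash
python3 -m creep '[[0,-0.006,-0.007,0.02,0,0,0],[0,-0.008,-0.010,0.025,0,0,0],[0,-0.008,-0.010,0.025,0,0,0],[0,-0.006,-0.007,0.025,0,0,0],[0,-0.0034,-0.0027,0.016,0,0,0],[0,0,0,0,0,0,0],[0,0,0,0,0,0,0]]'
python3 - <<'E'
from h import *
from scipy.spatial.transform import Rotation as R
o=ctrl.get_obs();T=R.from_rotvec(o["tool_rot"]).as_matrix()
print(o["t"],o["tool_pos"],"to cap (tool)",T.T@(np.array([.551,-.164,.09])-o["tool_pos"]))
im=get_image("wrist");cv2.imwrite("pics/w2.png",im[:,:,::-1])
E
```

```text
t: 3.45
tool_pos: [0.5514, -0.1633, 0.1209]
tool_rot: [0.368, 3.12, 0.0]
contact_force: [0.4, 1.4, 0.8]
opening: 0.0001
3.45 [ 0.5514 -0.1633  0.1209] to cap (tool) [ 0.0003 -0.0007  0.0309]
```

View pics/w2.png

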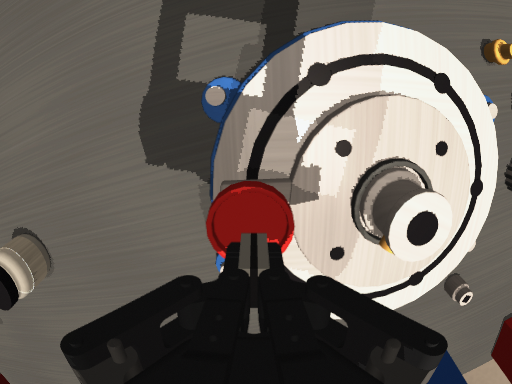

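Wrist view: the shut fingertips (253,237) are over the cap (250,220), and the target hole (320,73) is clear. I press down to about 10 mm.

```bash
python3 -m creep '[[0,0,0,0.012,0,0,0],[0,0,0,0.013,0,0,0],[0,0,0,0.004,0,0,0],[0,0,0,0.003,0,0,0],[0,0,0,0,0,0,0],[0,0,0,0,0,0,0]]'
python3 -m creep '[[0,0,0,0.004,0,0,0],[0,0,0,0.004,0,0,0],[0,0,0,0.002,0,0,0],[0,0,0,0,0,0,0],[0,0,0,0,0,0,0]]'
```

```text
t: 4.1
tool_pos: [0.5523, -0.164, 0.0897]
tool_rot: [0.369, 3.118, 0.001]
contact_force: [-0.3, 1.7, 6.8]
opening: 0.0004
t: 4.6
tool_pos: [0.5533, -0.1642, 0.0811]
tool_rot: [0.369, 3.116, 0.0]
contact_force: [-0.2, 2.5, 10.2]
opening: -0.0002
```

```bash
python3 -m creep '[[0,0,0,0.0015,0,0,0],[0,0,0,0,0,0,0],[0,0.0048,-0.0002,0,0,0,2.5],[0,0.0048,-0.0002,0,0,0,2.5],[0,0.0048,-0.0002,0,0,0,2.5],[0,0.0048,-0.0002,0,0,0,2.5],[0,0.0048,-0.0002,0,0,0,2.5],[0,0.0048,-0.0002,0,0,0,2.5],[0,0.0048,-0.0002,0,0,0,2.5],[0,0.0048,-0.0002,0,0,0,2.5],[0,0,0,0,0,0,0],[0,0,0,0,0,0,0]]'
cat > m.py <<'E'
import sys
from h import *
from scipy.spatial.transform import Rotation as R
o=ctrl.get_obs();k=calibration("wrist");im=get_image("wrist");cv2.imwrite(sys.argv[1],im[:,:,::-1])
C=np.array([.5723,-.056]);v=o["tool_pos"][:2]-C
print(o["t"],o["tool_pos"],"F",o["contact_force"],"finger ang",np.degrees(np.arctan2(v[1],v[0]))%360,"r",np.hypot(*v))
T=R.from_rotvec(o["tool_rot"]).as_matrix();print("cw tangent in tool",T.T[:, :2]@np.array([v[1],-v[0]])/np.hypot(*v))
p,n,b=red(im,(150,130,350,300));zc=float(sys.argv[2])
# fit circle of cap's outer edge at lip: visible upper part of the blob
hsv=cv2.cvtColor(im,cv2.COLOR_RGB2HSV);h,s,_=cv2.split(hsv);m=(((h<8)|(h>172))&(s>130)).astype(np.uint8)
m[:130]=0;m[300:]=0;m[:,:150]=0;m[:,350:]=0
c=max(cv2.findContours(m,0,1)[0],key=cv2.contourArea)[:,0];hu=cv2.convexHull(c)[:,0]
W=np.array([wplane(q,zc,k)[:2] for q in c if q[1]<b[1]+.62*(b[3]-b[1]) and cv2.pointPolygonTest(hu.reshape(-1,1,2).astype(np.float32),(float(q[0]),float(q[1])),True)<1.5])
from scipy.optimize import least_squares
f=least_squares(lambda x:np.hypot(*(W-x).T)-.028,W.mean(0),loss="soft_l1",f_scale=.001).x
u=f-C;print("blob",b,"cap",f,"ang",np.degrees(np.arctan2(u[1],u[0]))%360,"r",np.hypot(*u),"n",len(W))
E
python3 m.py pics/w3.png 0.087
```

```text
t: 5.8
tool_pos: [0.5181, -0.1515, 0.0802]
tool_rot: [0.904, 3.002, 0.001]
contact_force: [0.5, 2.1, 9.9]
opening: -0.0001
5.8 [ 0.5181 -0.1515  0.0802] F [0.4834 2.0575 9.9025] finger ang 240.4268898793772 r 0.10981567113165726
cw tangent in tool [ 0.9976 -0.0689 -0.0061]
blob (np.int64(199), np.int64(200), np.int64(302), np.int64(280)) cap [ 0.5155 -0.1513] ang 239.22007176747047 r 0.11094662975616067 n 144
```

View pics/w3.png

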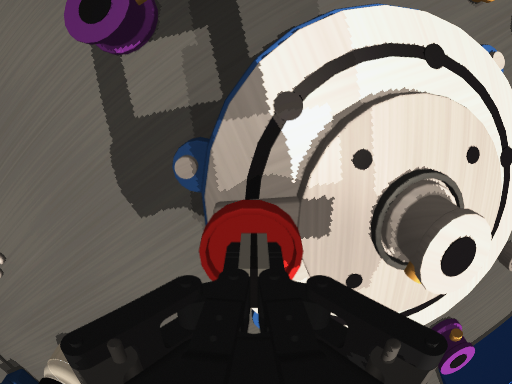

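Wrist view: the cap (250,245) has turned about 20° with the fingers and stays down, and the target hole is ahead at (288,105). I continue 35°.

```bash
python3 -m creep '[[0,0.0048,-0.0002,0,0,0,2.5],[0,0.0048,-0.0002,0,0,0,2.5],[0,0.0048,-0.0002,0,0,0,2.5],[0,0.0048,-0.0002,0,0,0,2.5],[0,0.0048,-0.0002,0,0,0,2.5],[0,0.0048,-0.0002,0,0,0,2.5],[0,0.0048,-0.0002,0,0,0,2.5],[0,0.0048,-0.0002,0,0,0,2.5],[0,0.0048,-0.0002,0,0,0,2.5],[0,0.0048,-0.0002,0,0,0,2.5],[0,0.0048,-0.0002,0,0,0,2.5],[0,0.0048,-0.0002,0,0,0,2.5],[0,0.0048,-0.0002,0,0,0,2.5],[0,0.0048,-0.0002,0,0,0,2.5],[0,0,0,0,0,0,0],[0,0,0,0,0,0,0]]'
python3 m.py pics/w4.png 0.087
```

```text
t: 7.45
tool_pos: [0.4739, -0.103, 0.0804]
tool_rot: [1.764, 2.59, 0.005]
contact_force: [1.4, 0.7, 10.0]
opening: -0.0002
7.45 [ 0.4739 -0.103   0.0804] F [1.4498 0.7425 9.996 ] finger ang 205.53782471119376 r 0.10903189891304166
cw tangent in tool [ 0.9975 -0.0707 -0.005 ]
blob (np.int64(199), np.int64(204), np.int64(302), np.int64(280)) cap [ 0.4716 -0.1015] ang 204.31706544362294 r 0.11045426156854533 n 148
```

View pics/w4.png

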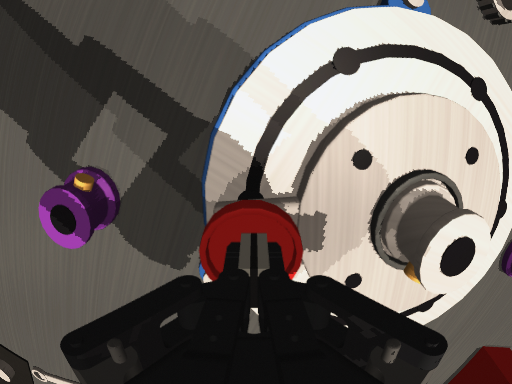

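Wrist view: the cap (250,245) is still down, about 5.4° short of the hole, and the hole beyond it is at (345,60). I take a final short step, then ease up.

```bash
python3 -m creep '[[0,0.0042,-0.0003,0,0,0,2.2],[0,0.0042,-0.0003,0,0,0,2.2],[0,0,0,0,0,0,0],[0,0,0,0,0,0,0]]'
python3 m.py pics/w5.png 0.087
python3 -m creep '[[0,0,0,-0.002,0,0,0],[0,0,0,-0.001,0,0,0],[0,0,0,0,0,0,0],[0,0,0,0,0,0,0]]'
python3 -m creep '[[0,0,0,-0.002,0,0,0],[0,0,0,0,0,0,0],[0,0,0,0,0,0,0]]'
```

```text
t: 7.9
tool_pos: [0.4707, -0.0954, 0.0806]
tool_rot: [1.862, 2.52, 0.006]
contact_force: [3.3, 1.6, 11.1]
opening: -0.0002
7.9 [ 0.4707 -0.0954  0.0806] F [ 3.2877  1.6007 11.0609] finger ang 201.18384786016847 r 0.10893482940869745
cw tangent in tool [ 0.9974 -0.0716 -0.0047]
blob (np.int64(199), np.int64(200), np.int64(302), np.int64(280)) cap [ 0.4686 -0.0937] ang 199.99190652193602 r 0.11039351927636781 n 144
t: 8.35
tool_pos: [0.4706, -0.0954, 0.0831]
tool_rot: [1.862, 2.52, 0.006]
contact_force: [4.1, 0.3, 8.6]
opening: -0.0003
t: 8.65
tool_pos: [0.4684, -0.0951, 0.0832]
tool_rot: [1.865, 2.524, 0.002]
contact_force: [1.5, 1.3, 6.5]
opening: -0.0006
```

```bash
python3 -m creep '[[0,0,0,0,0,0,0],[0,0,0,0,0,0,0]]'
python3 m.py pics/w6.png 0.090
python3 -m creep '[[0,0,0,-0.002,0,0,0],[0,0,0,0,0,0,0],[0,0,0,0,0,0,0]]'
python3 m.py pics/w7.png 0.092
```

```text
t: 8.85
tool_pos: [0.4684, -0.0951, 0.0832]
tool_rot: [1.865, 2.524, 0.002]
contact_force: [1.6, 1.0, 6.4]
opening: 0.0002
8.85 [ 0.4684 -0.0951  0.0832] F [1.6349 0.9627 6.4328] finger ang 200.62019915801557 r 0.1110124089329349
cw tangent in tool [ 0.9981 -0.0616 -0.002 ]
blob (np.int64(203), np.int64(206), np.int64(306), np.int64(281)) cap [ 0.4684 -0.0936] ang 199.90632922150863 r 0.11046664607855244 n 147
t: 9.2
tool_pos: [0.4665, -0.0946, 0.0834]
tool_rot: [-1.866, -2.526, 0.001]
contact_force: [0.3, 0.5, 2.4]
opening: 0.0004
9.2 [ 0.4665 -0.0946  0.0834] F [0.2576 0.4982 2.3889] finger ang 200.0213462517476 r 0.11260593165692263
cw tangent in tool [ 0.9987 -0.0511  0.0007]
blob (np.int64(206), np.int64(211), np.int64(309), np.int64(281)) cap [ 0.4681 -0.093 ] ang 199.54463005065395 r 0.11054632178540383 n 148
```

The plunger still rests on the ring: z stays at 83 mm while the force falls away. So it is slightly short of the hole. I press again, advance 1.5°, and ease up.

```bash
python3 -m creep '[[0,0,0,0.003,0,0,0],[0,0,0,0.004,0,0,0],[0,0,0,0,0,0,0],[0,0.0029,-0.0001,0,0,0,1.5],[0,0,0,0,0,0,0],[0,0,0,0,0,0,0]]'
python3 m.py pics/w8.png 0.087
python3 -m creep '[[0,0,0,-0.003,0,0,0],[0,0,0,-0.003,0,0,0],[0,0,0,-0.002,0,0,0],[0,0,0,0,0,0,0],[0,0,0,0,0,0,0]]'
python3 m.py pics/w9.png 0.092
```

```text
t: 9.85
tool_pos: [0.4661, -0.0926, 0.0783]
tool_rot: [1.899, 2.502, -0.003]
contact_force: [-5.2, -0.8, 11.3]
opening: -0.0
9.85 [ 0.4661 -0.0926  0.0783] F [-5.1671 -0.7882 11.3067] finger ang 199.02873808774297 r 0.11236232109625091
cw tangent in tool [ 0.9982 -0.0596 -0.0012]
blob (np.int64(206), np.int64(204), np.int64(309), np.int64(281)) cap [ 0.4675 -0.0911] ang 198.5428209793053 r 0.11049715581731637 n 141
t: 10.4
tool_pos: [0.466, -0.0926, 0.0857]
tool_rot: [1.899, 2.502, -0.003]
contact_force: [-3.7, -2.5, 8.5]
opening: -0.0
10.4 [ 0.466  -0.0926  0.0857] F [-3.7467 -2.528   8.5335] finger ang 198.99904364056303 r 0.11241975385931058
cw tangent in tool [ 0.9982 -0.0593 -0.0012]
blob (np.int64(206), np.int64(212), np.int64(308), np.int64(281)) cap [ 0.4678 -0.0919] ang 198.98944474277044 r 0.1104662001328635 n 149
```

It is now at 85.7 mm with 8.5 N on it, above the 83 mm ring rest, so the collar is rising in the hole. I let it up fully and rise clear.

```bash
python3 -m creep '[[0,0,0,-0.003,0,0,0],[0,0,0,-0.002,0,0,0],[0,0,0,-0.002,0,0,0],[0,0,0,0,0,0,0],[0,0,0,0,0,0,0]]'
python3 -m creep '[[0,0,0,-0.003,0,0,0],[0,0,0,-0.003,0,0,0],[0,0,0,-0.01,0,0,0],[0,0,0,-0.02,0,0,0],[0,0,0,-0.03,0,0,0],[0,0,0,-0.03,0,0,0],[0,0,0,-0.02,0,0,0],[0,0,0,0,0,0,0],[0,0,0,0,0,0,0]]'
python3 - <<'E'
from h import *
k=calibration("wrist");im=get_image("wrist");t=get_image("top");s=get_image("scene")
cv2.imwrite("pics/w10.png",im[:,:,::-1]);cv2.imwrite("pics/top1.png",t[:,:,::-1]);cv2.imwrite("pics/scene1.png",s[:,:,::-1])
p,n,b=red(im,(100,100,420,300));print(p,n,b)
for z in(.090,.097):print(z,wplane(p,z,k))
print("expected hole",.5723+.11*np.cos(np.radians(198.9)),-.056+.11*np.sin(np.radians(198.9)),ctrl.get_obs()["tool_pos"])
E
```

```text
t: 10.95
tool_pos: [0.4656, -0.0917, 0.0911]
tool_rot: [-1.899, -2.501, 0.0]
contact_force: [0.4, -0.4, 0.1]
opening: -0.0002
t: 11.85
tool_pos: [0.4662, -0.0919, 0.2081]
tool_rot: [1.899, 2.502, 0.0]
contact_force: [-0.4, 0.3, -0.8]
opening: 0.0002
[255.5277 187.9764] 2674 (np.int64(225), np.int64(158), np.int64(286), np.int64(217))
0.09 [ 0.4691 -0.095   0.09  ]
0.097 [ 0.4684 -0.0928  0.097 ]
expected hole 0.4682306105289701 -0.09163091600179646 [ 0.4651 -0.0916  0.2059]
```

View pics/w10.png

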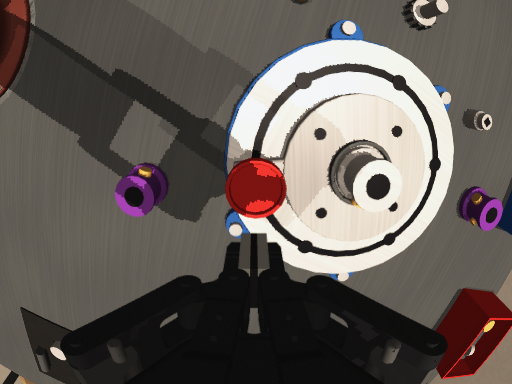

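Wrist view: the cap (255,188) sits on the target hole, with the open holes on either side at (305,80) and (305,247). The housing is upright in its nest at (365,180). I check the cap height and the other objects.

```bash
python3 - <<'E'
from h import *
s=cv2.imread("pics/scene1.png");cv2.imwrite("pics/sc1.png",cv2.resize(s[130:260,160:320],None,fx=4.5,fy=4.5,interpolation=2))
p,n,b=red(s[:,:,::-1].copy(),(185,150,240,200));print(p,n,b)
for z in(.083,.088,.095):print(z,onplane("scene",p,z))
for c in("scene","top"):
    d=cv2.absdiff(cv2.imread(f"pics/{c}0.png"),cv2.imread(f"pics/{c}1.png")).max(2)
    cv2.imwrite(f"pics/d{c}.png",d)
E
```

```text
[221.3409 169.8977] 176 (np.int64(213), np.int64(164), np.int64(229), np.int64(176))
0.083 [ 0.4626 -0.0952  0.083 ]
0.088 [ 0.4676 -0.0948  0.088 ]
0.095 [ 0.4746 -0.0943  0.095 ]
```

View pics/sc1.png

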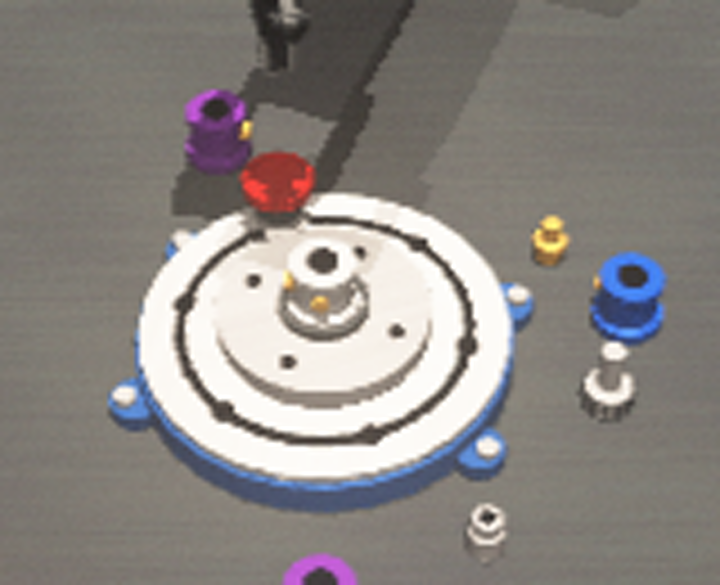

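Scene view: the cap sits at (278,182) in the crop, at the height it had at the start: its scene offset from the hole is +6 mm, against +5 mm then. The housing is upright in its nest, and the neighbouring objects stand where they were. The robot is clear.

```bash
python3 -c "
from station import finish_job;print(finish_job())"
```

```text
the job is handed in; nothing more can be done
None
```

The turntable is indexed one hole clockwise, with the plunger up and locked in the next hole, and I handed the job in at about 12 s of robot time.

- **Move:** I pressed the cap down about 10 mm with shut fingertips and carried it about 59° round. I eased up too early there: the plunger rested on the ring at about 83 mm, just short of the hole. I pressed again, pushed on about 1.5°, and it rose into the hole. It was never turned the other way.
- **Lock:** The cap floor rose past the 83 mm ring rest, and the contact force was zero by 91 mm, which fits a fully-up plunger at 90 mm. The last wrist picture put the cap about 1 mm from the expected hole position. The scene camera put its height within about 1 mm of the start.
- **Rest of the bench:** The housing stands upright in its nest, and the objects around the fixture look unmoved in the last pictures. I did not check the objects farther away against the first pictures. The robot finished about 11 cm above the cap, touching nothing.

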